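# Make up two leatherwork kits in their cases

## Robot

A 6-joint arm with a two-finger parallel gripper is mounted at the origin on the work surface; the furniture and walls round the work are solid. World frame = base frame: x ahead of the robot, y to its left, z up, the work surface at z = 0. Lengths are in m, angles in rad, forces in N, time in s.
With the tool pointing down it reaches from about 0.225 to 0.875 m from the base axis. Payload 3.4 kg.
Tool frame: the origin (TCP) lies at the very end of the fingers, on their centre line; the grasp point (between the pads) lies 19 mm behind it; z points along the fingers, y is the line along which they close (so a half turn about z gives the same grasp; the last joint's range is limited). The gripper opens to 85 mm and grips with 20 to 120 N. Pads are 22 mm wide; open, the fingers measure 114 mm over their backs; the gripper's body (76 mm by 85 mm) begins 54 mm behind the grasp point. The pads swing forward as they close: fully open they stand 13 mm farther back than shut.
Start: joints at [-1.229, 0.276, 1.505, -0, 1.361, -0.121], TCP at [0.257, -0.515, 0.231] pointing down, gripper open.
Joint ranges: [-2.89, 2.89], [-0.75, 2.08], [0.22, 2.7], [-1.18, 4.32], [0.11, 2.71], [-2.7, 2.7]. Speed limits (rad/s): [2.57, 2.57, 3.14, 3.14, 3.14, 3.14].

## Interface

Orientations are given as a unit quaternion [w, x, y, z].
In Python, from rig import manip, get_image, camera_info gives the robot as it stands. The module is installed in compiled form; this text tells all that it offers.
- The arm moves only by the shell command python3 -m crank 'ROWS' [FORCE]. ROWS is a JSON object of lists of equal length, an entry for each row: "translation": the shift along the tool's x, y, z in mm, a list of three; "roll": the turn about the tool's z in rad; "fingers": the opening, from 0 (shut) to 1 (fully open). A call has 1 to 8 rows; each row shifts and turns the commanded pose from where the row before left it, along the tool's axes as they then stand; what a row does not reach is not made up. A row lasts 1/10 s, in which the tool goes at most 50 mm and 8.59 degrees, less where a joint would pass 70% of its speed; a pose out of reach is approached as far as the arm can. A call is refused whole if a number of a shift passes 50 or a number of a turn 0.15, either way. A call with a gripper value outside its range is refused whole. The fingers move at their own pace and stop on an object; FORCE is the grip in N (left out, the last holds). Time passes only in rows, so rows that do not move let the fingers close. It gives the time, the measured TCP pose, the force, the opening and the grip force at its end, in the units of the state.
- manip.get_state(): the state, without advancing time (a new reading comes with each control period).
- get_image(name): name is "scene" or "top" or "wrist"; returns the picture (420x560x3 uint8, blue, green, red); there is no depth.
- camera_info(name): a dict with "mtx" (3x3 intrinsics, pixels), "rvec" (rotation vector, rad) and "tvec" (3), from world to camera coordinates, as OpenCV has them. Camera axes: x right, y down, z forward; pixel columns grow to the right and rows downward; lengths in m; the calibration is good to about 2 mm. A picture is of the moment at which its call begins: read the wrist's pose just before it. camera_info takes no time and is no camera call; for the wrist camera it gives the pose at the moment of the call.
- manip.sign_off(): hands the job in; it is judged then, once.
The state is a dict: "clock": time; "qpos": joint angles; "qd": joint speeds; "effort": joint torques, N m; "position": TCP position; "ee_rot": TCP orientation; "contact_force": force on the tool from outside, world axes, zero at the start; "moment": the same for the moment, N m; "width": finger opening in m; "gripper_force": force on a finger pad.
Only numpy, scipy, OpenCV 4.12 (cv2) and the standard library are available. Lean on these libraries where they do the work, as an engineer would, in place of code of your own. Each camera call takes 0.05 s, during which the arm holds its last target. There are 200 camera calls.

## Task

Make up the two kits from the stock standing in the middle of the bench: the large case gets the wooden block, the dropper bottle and one thread spool, the small case gets the lead weight and the other thread spool. Each thing goes upright, right down into the pocket cut for it, and the dropper bottle must not be tipped over on the way. Leave the dye can and the brass bar where they are.

Things in the scene. Friction and masses are not known exactly. Their poses are not given: they have to be found in the camera images.
- large_case: open plywood case, fixed, 185 (x) x 164 (y) mm, rim 20 high; grey insert, top at 17 mm, pockets 12 deep with black floor 5 mm above the bench, 7 mm spare all round. Origin: centre of underside, z up, two catches on its -x side. Pockets (mm, own frame): 74 (x) x 134 (y) at x 36, y 0 for the block; round 60 at x -54, y -40 for a spool; round 48 at x -54, y 40 for the bottle
- small_case: open plywood case, fixed, 100 (x) x 190 (y) mm, rim 20 high; grey insert, top at 17 mm, pockets 12 deep with black floor 5 mm above the bench, 7 mm spare all round. Origin: centre of underside, z up, two catches on its -x side. Pockets (mm, own frame): 64 (x) x 80 (y) at x 0, y -43 for the lead weight; round 60 at x 0, y 50 for a spool
- spool_a: wooden thread spool with pale thread, a cylinder 45 mm in diameter and 59 mm high, standing; the two spools are alike and interchangeable. Origin: centre of the underside, z up along its axis. 70 g
- spool_b: wooden thread spool with pale thread, a cylinder 45 mm in diameter and 59 mm high, standing; the two spools are alike and interchangeable. Origin: centre of the underside, z up along its axis. 70 g
- dropper_bottle: small brown glass dropper bottle, standing: body 33 mm across and straight up to about 60 mm, then neck and black rubber dropper, 102 mm high in all. Origin: centre of the underside, z up. 70 g
- wood_block: plain pine block, 60 (x) x 120 (y) x 42 mm high, lying flat. Origin: centre of the underside; y along its length, z up. 280 g
- lead_weight: dark pattern weight with rounded edges and a small brass knob, standing: body 50 (x) x 66 (y) mm and 47 mm high, knob 20 mm across on top of it to 59 mm. Origin: centre of the underside; y along its longer side, z up. 600 g
- dye_can: bystander: round tin can with a metal lid, 77 mm across, 77 mm high, loose, to be left alone. Origin: centre of the underside
- brass_bar: bystander: flat brass bar offcut lying on the bench, 28 (x) x 85 (y) x 8 mm, loose, to be left alone. Origin: centre of the underside
Things that resemble listed ones, but are neither listed nor needed, are in the scene too. What is meant by the dropper_bottle is not pink or turquoise, and is the larger of those in its own colour.

How it is judged:
By the outcome, as a careful person would: the job done as asked, in the order asked, and still so for the second after the job is handed in, with the robot touching nothing.
It also fails if it takes over 122 s, if anything falls off the work surface, if the arm or the gripper's body presses on something with over 40 N, if the wrist force passes 120 N, or if a joint passes its speed limit or range.

## Working session

There is one attempt and no reset: what is moved stays moved. The work goes in short steps, Python scripts to look and compute and a shell command to move; the robot and the scene stay as the last step left them, time stands still between calls to the robot, and variables do not carry over. Pictures are saved under pics/ and viewed, at most 14 in all, crops included, and the job is handed in when it is done.

```bash
mkdir -p pics; ls; python3 - <<'E'
from rig import manip,get_image,camera_info
import cv2
for n in("top","scene"):
    cv2.imwrite(f"pics/{n}0.png",get_image(n))
    c=camera_info(n);print(n,c)
print(manip.get_state())
E
```

```text
pics
top {'mtx': array([[436.95639187,   0.        , 276.71998966],
       [  0.        , 436.95639187, 213.01746608],
       [  0.        ,   0.        ,   1.        ]]), 'rvec': array([ 2.18441858, -2.01296406,  0.21735276]), 'tvec': array([-0.04510264,  0.56295974,  0.90133928])}
scene {'mtx': array([[506.68444903,   0.        , 278.6436579 ],
       [  0.        , 506.68444903, 197.21057682],
       [  0.        ,   0.        ,   1.        ]]), 'rvec': array([ 1.09882095, -2.3664775 ,  1.00494062]), 'tvec': array([0.38007458, 0.34935298, 0.88612087])}
{'clock': 0.1, 'qpos': array([-1.22903400e+00,  2.76555770e-01,  1.50606186e+00,  1.23365223e-05,
        1.36069921e+00, -1.20999575e-01]), 'qd': array([-0.00092731, -0.00243995, -0.00318144,  0.00016578, -0.00060124,
       -0.00084394]), 'effort': array([ 7.87981025e-04, -4.17697299e+01, -2.46405619e+01, -3.15589814e-04,
        5.81047585e-03,  1.58829067e-05]), 'position': array([ 0.25652433, -0.51405341,  0.23049047]), 'ee_rot': array([-8.57512179e-04,  9.73350576e-01,  2.29320547e-01, -8.89712303e-05]), 'contact_force': array([0.50934849, 0.30008799, 0.03218436]), 'moment': array([0.02832925, 0.0090353 , 0.04625256]), 'gripper_force': 0.0, 'width': 0.08522254489196447}
```

View pics/top0.png

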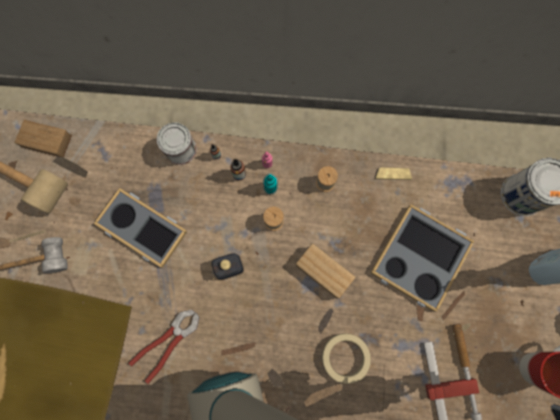

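View pics/scene0.png

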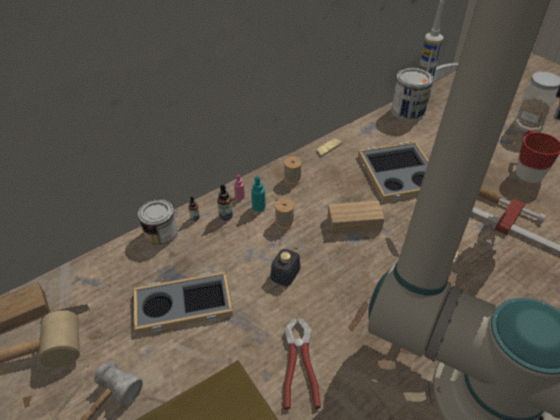

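The top view shows the bottle candidates: small brown (214,151), larger brown (237,168), pink (267,158) and turquoise (270,183). By the description I choose (237,168). The look-alike wood block is at (43,137), while the stock block is at (325,270). Next I'll check with close crops and first measurements.

```bash
cat > h.py <<'E'
import numpy as np,cv2
from rig import manip,get_image,camera_info
from scipy.spatial.transform import Rotation as R
def ray(c,uv):
    M=cv2.Rodrigues(c["rvec"])[0]; t=np.ravel(c["tvec"])
    p=cv2.undistortPoints(np.float64(uv).reshape(1,1,2),c["mtx"],None).ravel()
    return -M.T@t, M.T@np.array([*p,1.])
def plane(c,uv,z):
    o,d=ray(c,uv); return o+d*(z-o[2])/d[2]
def proj(c,P): return cv2.projectPoints(np.float64(P).reshape(-1,3),c["rvec"],c["tvec"],c["mtx"],None)[0].reshape(-1,2)
def tool():
    s=manip.get_state(); w,x,y,z=s["ee_rot"]; r=R.from_quat([x,y,z,w])
    return s,r
def go(p,ydir=None):
    """target TCP p (m), ydir: world angle of closing line. Prints roll, then shift in tool axes AFTER the roll (mm)"""
    s,r=tool(); roll=0
    if ydir is not None:
        y=r.as_matrix()[:,1]; a=np.arctan2(y[1],y[0])
        roll=-(ydir-a); roll=(roll+np.pi/2)%np.pi-np.pi/2   # tool z is down
    r2=r*R.from_euler('z',roll)
    print("roll %.3f"%roll,"shift",np.round(1e3*r2.inv().apply(np.array(p)-s["position"]),1),"q6 %.2f"%s["qpos"][5],"t %.1f"%s["clock"])
E
python3 - <<'E'
from h import *
t=cv2.imread("pics/top0.png")
cv2.imwrite("pics/crop1.png",cv2.resize(t[120:310,90:480],None,fx=2,fy=2,interpolation=cv2.INTER_CUBIC))
s=cv2.imread("pics/scene0.png")
cv2.imwrite("pics/crop2.png",cv2.resize(s[130:290,130:330],None,fx=3,fy=3,interpolation=cv2.INTER_CUBIC))
c=camera_info("top")
for n,uv,z in [("bot",(237,168),.05),("smallbrown",(214,151),.04),("pink",(267,158),.04),("turq",(270,183),.05),("spA",(328,175),.059),("spB",(273,216),.059),("block",(325,271),.042),("lead",(227,264),.05),("bigcase",(422,257),.02),("small",(140,227),.02),("can",(174,140),.077)]:
    p=plane(c,uv,z);print(n,np.round(p,3),"r %.3f"%np.hypot(*p[:2]))
w=camera_info("wrist");s,r=tool();o,_=ray(w,(280,210));print("wrist cam in tool",r.inv().apply(o-s["position"]),r.inv().apply(ray(w,(280,210))[1]),w["mtx"][0])
E
```

```text
bot [0.665 0.1   0.05 ] r 0.673
smallbrown [0.705 0.159 0.04 ] r 0.723
pink [0.698 0.035 0.04 ] r 0.699
turq [0.636 0.022 0.05 ] r 0.636
spA [ 0.662 -0.107  0.059] r 0.671
spB [0.558 0.009 0.059] r 0.558
block [ 0.448 -0.114  0.042] r 0.463
lead [0.445 0.1   0.05 ] r 0.456
bigcase [ 0.5   -0.332  0.02 ] r 0.600
small [0.516 0.311 0.02 ] r 0.602
can [0.711 0.245 0.077] r 0.752
wrist cam in tool [ 0.07982367  0.00063688 -0.14342526] [-0.3104154   0.01224333  0.9506395 ] [326.23851319   0.         275.41526417]
```

View pics/crop1.png

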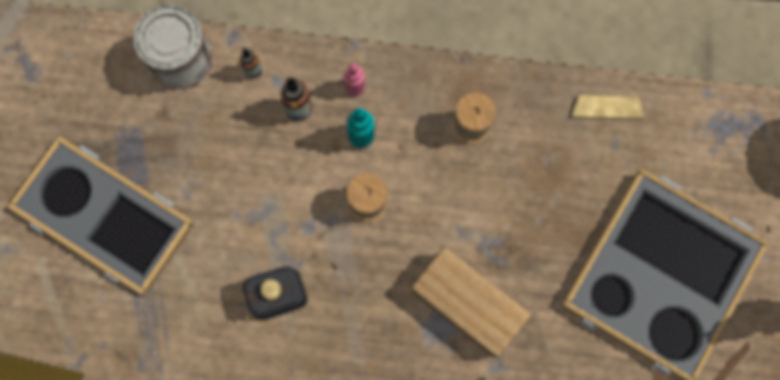

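View pics/crop2.png

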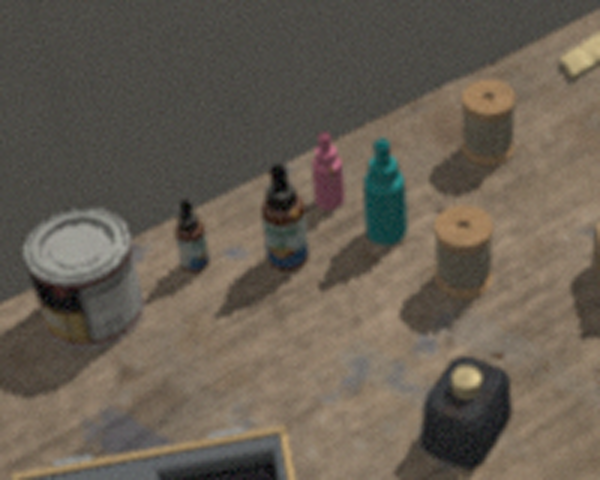

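The crops confirm the choice: the larger brown bottle is at top crop (293,98), with the smaller brown one at (250,63). In the large case, the block pocket is on the upper right, the bottle pocket at (611,294) and the spool pocket at (674,332). In the small case, the spool pocket is at (67,191) and the lead pocket at (132,235).

```bash
cat > m.py <<'E'
from h import *
c=camera_info("top")
P=lambda u,z:plane(c,(u[0]/2+90-.25,u[1]/2+120-.25),z)
def rect(n,pts,z):
    q=np.array([P(u,z) for u in pts]); ctr=q.mean(0)
    L=np.linalg.norm(np.roll(q,-1,0)-q,axis=1)*1e3; e=(q[1]-q[0])-(q[3]-q[2]); f=(q[2]-q[1])-(q[0]-q[3])
    a,b=np.arctan2(e[1],e[0]),np.arctan2(f[1],f[0])
    print(n,np.round(ctr,4),"sides",np.round(L),"dirs %.3f %.3f"%(a,b)); return ctr,a,b
rect("large",[(641,171),(765,243),(692,378),(566,305)],.02)
rect("small",[(60,138),(190,222),(143,293),(9,208)],.02)
rect("block",[(446,249),(530,314),(498,355),(413,288)],.042)
rect("lead",[(300,268),(306,300),(256,318),(245,290)],.044)
print("knob",P((270,289),.059),"spA",P((476,112),.059),"spB",P((367,193),.059))
print("pockets bot",P((611,294),.017),"spool",P((674,332),.017),"small spool",P((67,190),.017),"block",P((682,246),.017),"lead",P((132,235),.017))
# bottle tips, two views: base/top check
cs=camera_info("scene")
for n,u,v in [("bottle tip",(292,83),(278,168)),("turq tip",(360,112),(381,143))]:
    o1,d1=ray(c,(u[0]/2+90,u[1]/2+120)); o2,d2=ray(cs,(v[0]/3+130,v[1]/3+130))
    k=np.linalg.lstsq(np.c_[d1,-d2],o2-o1,rcond=None)[0]; print(n,(o1+k[0]*d1+o2+k[1]*d2)/2,"gap",np.linalg.norm(o1+k[0]*d1-o2-k[1]*d2))
E
python3 m.py
```

```text
large [ 0.5016 -0.3338  0.02  ] sides [159. 177. 156. 180.] dirs -2.035 2.668
small [0.5159 0.3116 0.02  ] sides [185.  95. 187.  98.] dirs -2.046 2.671
block [ 0.4499 -0.1154  0.042 ] sides [115.  57. 116.  57.] dirs -2.159 2.524
lead [0.4402 0.0974 0.044 ] sides [36. 57. 33. 64.] dirs -2.761 2.019
knob [0.44354247 0.10339851 0.059     ] spA [ 0.6604141  -0.10649549  0.059     ] spB [0.55747188 0.00805723 0.059     ]
pockets bot [ 0.47308987 -0.27348312  0.017     ] spool [ 0.43660338 -0.34422422  0.017     ] small spool [0.54181466 0.35494112 0.017     ] block [ 0.53411477 -0.35252568  0.017     ] lead [0.49576788 0.27257888 0.017     ]
bottle tip [0.66635756 0.09958915 0.09640754] gap 0.004291164719889483
turq tip [0.6393201  0.02254223 0.09559835] gap 0.0033682263121555017
```

```bash
python3 -c "
from h import *
go([.45,-.1155,.20],-.618)"
```

```text
roll -0.490 shift [436.9 -73.2  31. ] q6 -0.12 t 0.1
```

```bash
python3 -m crank '{"translation":[[0,0,0],[0,0,0],[0,0,0],[0,0,0]],"roll":[-0.1225,-0.1225,-0.1225,-0.1225],"fingers":[1,1,1,1]}' 40
python3 -m crank '{"translation":[[40,-7,3],[40,-7,3],[40,-7,3],[40,-7,3],[40,-7,3],[40,-7,3],[40,-7,3],[40,-7,3]],"roll":[0,0,0,0,0,0,0,0],"fingers":[1,1,1,1,1,1,1,1]}'
python3 -m crank '{"translation":[[39,-6,3],[39,-6,3],[39,-5,1],[0,0,0]],"roll":[0,0,0,0],"fingers":[1,1,1,1]}'
python3 - <<'E'
from h import *
go([.45,-.1155,.04],-.618)
c=camera_info("wrist"); cv2.imwrite("pics/w1.png",get_image("wrist")); np.save("w1.npy",np.r_[c["rvec"].ravel(),c["tvec"].ravel()])
b=[.45,-.1155]; a=.9555
pts=[[.45+sx*.06*np.cos(.983)+sy*.03*np.cos(-.588),-.1155+sx*.06*np.sin(.983)+sy*.03*np.sin(-.588),.042] for sx in(1,-1) for sy in(1,-1)]
print(proj(c,pts).round())
E
```

```text
clock: 0.5
position: [0.2566, -0.5142, 0.2308]
ee_rot: [-0.001, 0.887, 0.461, 0.0]
contact_force: [0.0, -0.3, -0.2]
width: 0.0852
gripper_force: 0.0
clock: 1.3
position: [0.3967, -0.2196, 0.207]
ee_rot: [-0.0, 0.889, 0.458, -0.0]
contact_force: [0.8, 0.2, 0.4]
width: 0.0854
gripper_force: 0.0
clock: 1.7
position: [0.4516, -0.1121, 0.1998]
ee_rot: [-0.001, 0.887, 0.461, 0.001]
contact_force: [0.4, -0.2, -0.9]
width: 0.0858
gripper_force: 0.0
roll 0.005 shift [ -4.    0.9 159.8] q6 0.22 t 1.7
[[307. 130.]
 [241. 132.]
 [307. 252.]
 [247. 253.]]
```

View pics/w1.png

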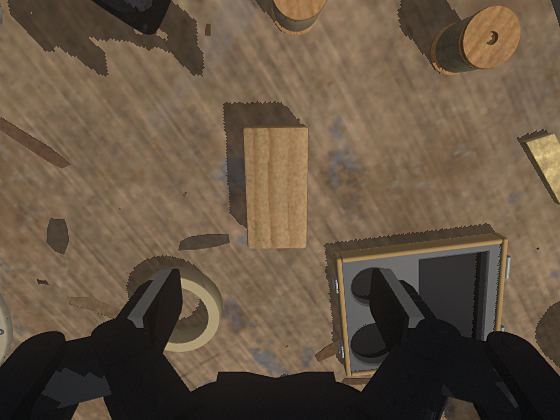

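The wrist view shows the block top at corners (307,127), (244,127), (249,248) and (306,247), directly ahead. The large case is at the lower right.

```bash
python3 - <<'E'
from h import *
v=np.load("w1.npy");c=dict(mtx=camera_info("wrist")["mtx"],rvec=v[:3],tvec=v[3:])
q=np.array([plane(c,u,.042) for u in [(307.5,127),(244,127.5),(248.5,248),(306,247.5)]])
L=np.linalg.norm(np.roll(q,-1,0)-q,axis=1)*1e3;e=(q[1]-q[0])-(q[3]-q[2]);a=np.arctan2(e[1],e[0])
f=(q[2]-q[1])-(q[0]-q[3])
print(q.mean(0),L,a-np.pi,np.arctan2(f[1],f[0])+np.pi)
m=q.mean(0)
go([m[0],m[1],.017],np.arctan2(f[1],f[0])+np.pi/2)
for u,z in [((503,237),.02),((338,254),.02)]: print("case corner",plane(c,u,z))
x=np.array([.892,-.452]);y=np.array([.452,.892]);o=np.array([.502,-.334])
print([o+sx*.0925*x+.082*y for sx in(1,-1)])
E
```

```text
[ 0.4532756  -0.11251597  0.042     ] [ 57.05046446 118.21507254  57.96501348 118.05742682] -0.6044542027168944 0.9702146678805494
roll -0.013 shift [  2.8   1.3 182.9] q6 0.22 t 1.8
case corner [ 0.61865618 -0.29787276  0.02      ]
case corner [ 0.46400907 -0.2135787   0.02      ]
[array([ 0.621574, -0.302666]), array([ 0.456554, -0.219046])]
```

```bash
python3 -m crank '{"translation":[[0,1,40],[0,0,40],[0,0,40],[0,0,30],[0,0,20],[0,0,12],[0,0,5],[0,0,0]],"roll":[-0.013,0,0,0,0,0,0,0],"fingers":[1,1,1,1,1,1,1,1]}'
python3 -m crank '{"translation":[[0,0,0],[0,0,0],[0,0,0],[0,0,0],[0,0,0],[0,0,0]],"roll":[0,0,0,0,0,0],"fingers":[0,0,0,0,0,0]}' 50
python3 -c "
from h import *
go([.534,-.351,.10],-.469);cv2.imwrite('pics/w2.png',get_image('wrist'))"
```

```text
clock: 2.55
position: [0.4506, -0.1174, 0.0128]
ee_rot: [-0.0, 0.886, 0.464, -0.001]
contact_force: [-0.0, -0.7, 0.6]
width: 0.0855
gripper_force: 0.0
clock: 3.15
position: [0.4513, -0.1169, 0.0143]
ee_rot: [0.0, 0.886, 0.464, 0.0]
contact_force: [-2.7, -0.6, 6.3]
width: 0.0591
gripper_force: 55.9
roll -0.136 shift [-171.5  179.7  -85.5] q6 0.20 t 3.1
```

View pics/w2.png

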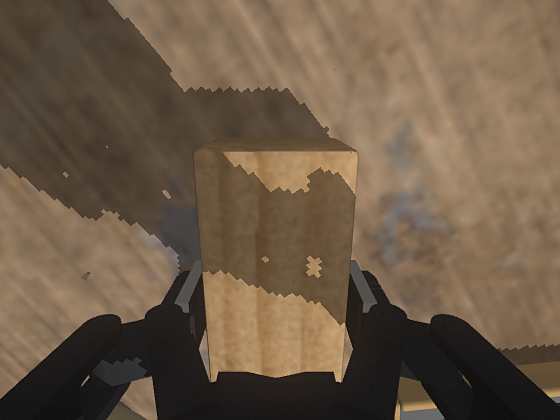

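The block is gripped at 59 mm. The far edge of its top runs from (196,151) to (357,151), and from that I'll get its offset along tool x.

```bash
python3 - <<'E'
from h import *
c=camera_info("wrist");s,r=tool()
for u in [(196,151),(357,151)]: print(1e3*r.inv().apply(plane(c,u,.042)-s["position"]))
E
python3 -m crank '{"translation":[[0,0,-10],[0,0,-30],[0,0,-45],[0,0,-35],[0,0,0]],"roll":[0,-0.068,-0.068,0,0],"fingers":[0,0,0,0,0]}'
python3 -c "
from h import *
go([.534,-.351,.10],-.469)"
```

```text
[ 63.55872396 -26.89672935 -27.76398215]
[ 63.51027745  29.83470419 -27.71448999]
clock: 3.7
position: [0.4549, -0.1181, 0.1384]
ee_rot: [0.005, 0.852, 0.524, 0.004]
contact_force: [0.8, -1.2, -3.3]
width: 0.0589
gripper_force: 56.0
roll 0.000 shift [-172.1  175.4   40.4] q6 0.07 t 3.7
```

```bash
python3 -m crank '{"translation":[[-29,29,5],[-29,29,5],[-29,29,5],[-29,29,5],[-29,29,5],[-30,30,5],[0,0,0],[0,0,0]],"roll":[0,0,0,0,0,0,0,0],"fingers":[0,0,0,0,0,0,0,0]}'
python3 -c "
from h import *
go([.534,-.351,.10],-.469);np.save('w3.npy',np.r_[camera_info('wrist')['rvec'].ravel(),camera_info('wrist')['tvec'].ravel()]);cv2.imwrite('pics/w3.png',get_image('wrist'))"
```

```text
clock: 4.5
position: [0.5272, -0.3519, 0.101]
ee_rot: [-0.002, 0.852, 0.523, -0.001]
contact_force: [-0.5, 1.2, -2.5]
width: 0.059
gripper_force: 56.0
roll -0.002 shift [3.9 5.7 1. ] q6 -0.23 t 4.5
```

View pics/w3.png

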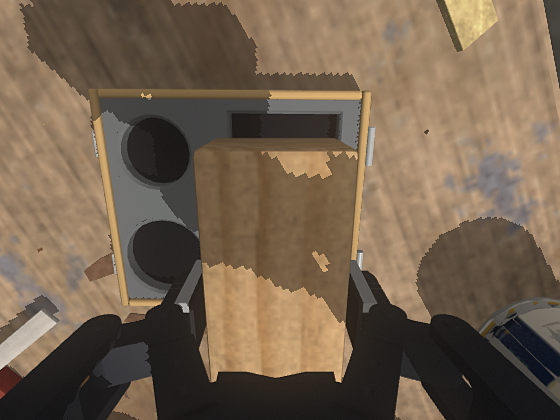

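The case's far rim corners are at (91,90) and (371,93). The block pocket's far edge runs (231,112) to (341,112) and the bottle pocket rim is centred near (156,150).

```bash
python3 - <<'E'
from h import *
v=np.load("w3.npy");c=dict(mtx=camera_info("wrist")["mtx"],rvec=v[:3],tvec=v[3:])
K=lambda u,z:plane(c,u,z)[:2]
A,B=K((91,90),.02),K((371,93),.02);C,D=K((231,112),.017),K((341,112),.017)
print("rim",A,B,np.linalg.norm(B-A),"yaw",np.arctan2(*(B-A)[::-1]));print("pocket",C,D,np.linalg.norm(D-C),np.arctan2(*(D-C)[::-1]))
y=-.469; R2=np.array([[np.cos(y),-np.sin(y)],[np.sin(y),np.cos(y)]])
print("case origin from rim",(A+B)/2-R2@[0,.082],"from pocket",(C+D)/2-R2@[.036,.067],"from bottle",K((156,150),.017)-R2@[-.054,.04])
s,r=tool()
b=(C+D)/2-R2@[0,.067]
print("block target in tool",1e3*r.inv().apply(np.r_[b,.1]-s["position"]))
E
```

```text
rim [ 0.46111444 -0.21952002] [ 0.62214211 -0.30371656] 0.18171122279271162 yaw -0.48177578258692333
pocket [ 0.5350257  -0.27264547] [ 0.60057643 -0.30605903] 0.07357557011586861 -0.471405846583394
case origin from rim [ 0.50456473 -0.33476399] from pocket [ 0.50540469 -0.33284584] from bottle [ 0.5063053  -0.33114319]
block target in tool [6.24208222 8.61627121 1.47021694]
```

```bash
python3 -m crank '{"translation":[[2,6.5,0],[0,0,20],[0,0,20],[0,0,15],[0,0,10],[0,0,8],[0,0,5],[0,0,0]],"roll":[0,0,0,0,0,0,0,0],"fingers":[0,0,0,0,0,0,0,0]}'
python3 -c "
from h import *
go([.536,-.35,.019],-.471);cv2.imwrite('pics/w4.png',get_image('wrist'))"
```

```text
clock: 5.35
position: [0.5349, -0.3527, 0.025]
ee_rot: [-0.0, 0.852, 0.524, -0.0]
contact_force: [-0.3, 0.3, -3.1]
width: 0.059
gripper_force: 56.0
roll 0.002 shift [ 2.9 -0.2  6. ] q6 -0.22 t 5.3
```

View pics/w4.png

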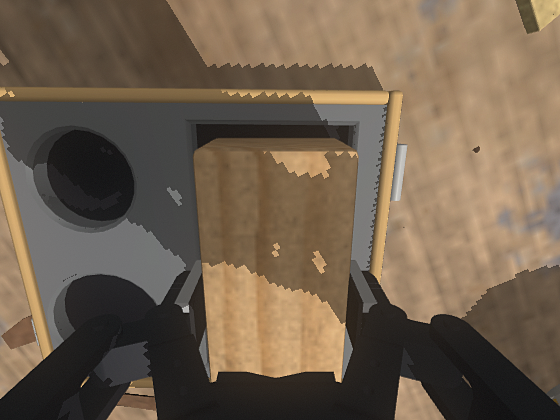

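The block is already below the insert top and centred, with the pocket edge at x 190 to 357 against the block at 195 to 357. I'll finish lowering and release.

```bash
python3 -m crank '{"translation":[[0,0,3],[0,0,2.5],[0,0,0],[0,0,0],[0,0,0],[0,0,0]],"roll":[0,0,0,0,0,0],"fingers":[0,0,0,0.9,0.9,0.9]}'
python3 -m crank '{"translation":[[0,0,-15],[0,0,-40],[0,0,-45],[0,0,-45],[0,0,-25],[0,0,0]],"roll":[0,0,0,0,0,0],"fingers":[0.9,0.9,0.9,0.9,0.9,0.9]}'
python3 -c "
from h import *
go([.6655,.0995,.20],.0)
go([.6655,.0995,.20],.35)"
```

```text
clock: 6.0
position: [0.5354, -0.3534, 0.0205]
ee_rot: [0.001, 0.852, 0.523, 0.0]
contact_force: [-0.1, -0.1, 0.9]
width: 0.077
gripper_force: 0.0
clock: 6.6
position: [0.5372, -0.3548, 0.1956]
ee_rot: [0.005, 0.852, 0.523, 0.002]
contact_force: [0.3, -0.4, -0.2]
width: 0.0772
gripper_force: 0.0
roll -0.469 shift [454.3 128.3  -6.5] q6 -0.22 t 6.6
roll -0.819 shift [382.8 276.3  -6.5] q6 -0.22 t 6.6
```

```bash
python3 -m crank '{"translation":[[0,0,0],[0,0,0],[0,0,0],[0,0,0]],"roll":[-0.117,-0.117,-0.117,-0.118],"fingers":[0.8,0.8,0.8,0.8]}'
python3 -m crank '{"translation":[[44,13,0],[44,13,0],[44,13,0],[44,13,0],[44,13,0],[44,13,0],[44,13,0],[44,13,0]],"roll":[0,0,0,0,0,0,0,0],"fingers":[0.8,0.8,0.8,0.8,0.8,0.8,0.8,0.8]}'
python3 -m crank '{"translation":[[44,11,0],[44,11,0],[0,0,0],[0,0,0]],"roll":[0,0,0,0],"fingers":[0.8,0.8,0.8,0.8]}'
python3 -c "
from h import *
go([.6655,.0995,.032],.0);np.save('w5.npy',np.r_[camera_info('wrist')['rvec'].ravel(),camera_info('wrist')['tvec'].ravel()]);cv2.imwrite('pics/w5.png',get_image('wrist'))"
```

```text
clock: 7.0
position: [0.5344, -0.3525, 0.1885]
ee_rot: [-0.001, 0.705, 0.709, -0.0]
contact_force: [0.3, -0.4, 0.2]
width: 0.0682
gripper_force: 0.0
clock: 7.8
position: [0.6386, 0.0009, 0.1885]
ee_rot: [-0.001, 0.707, 0.707, -0.001]
contact_force: [0.5, -0.9, -0.3]
width: 0.068
gripper_force: 0.0
clock: 8.2
position: [0.6602, 0.0879, 0.1883]
ee_rot: [-0.001, 0.706, 0.708, -0.001]
contact_force: [0.3, -0.7, 0.5]
width: 0.0683
gripper_force: 0.0
roll 0.002 shift [ 11.7   5.6 156.3] q6 0.03 t 8.2
```

View pics/w5.png

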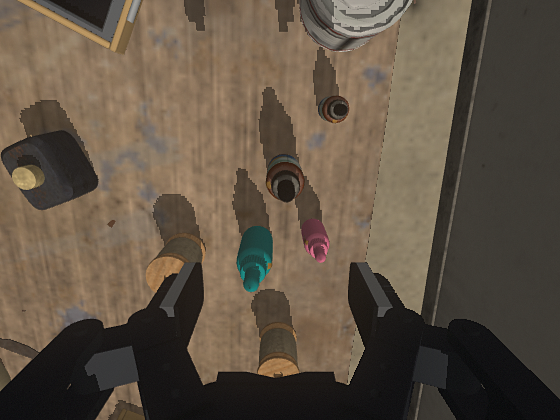

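The wrist view shows the bottle tip at (286,190), with its body top ring centred near (285,178). Pink is at (317,247), turquoise at (253,280) and small brown at (338,108).

```bash
python3 - <<'E'
from h import *
v=np.load("w5.npy");c=dict(mtx=camera_info("wrist")["mtx"],rvec=v[:3],tvec=v[3:])
for n,u,z in [("tip",(286,188),.102),("shoulder",(285,180),.062),("base far edge",(286,154),.0),("turq tip",(251,284),.1),("pink",(320,255),.07),("lead knob",(27,176),.059)]:
    p=plane(c,u,z);print(n,p.round(4))
s,r=tool();print(proj(c,[[.6655,.0995,.102],[.6655,.0995,0]]))
E
```

```text
tip [0.6691 0.1084 0.102 ]
shoulder [0.6694 0.1052 0.062 ]
base far edge [0.6718 0.118  0.    ]
turq tip [0.6418 0.0282 0.1   ]
pink [0.7008 0.0395 0.07  ]
lead knob [0.4496 0.1075 0.059 ]
[[280.99536274 199.77266127]
 [279.64558888 172.03597867]]
```

```bash
python3 -m crank '{"translation":[[15,8,0],[0,0,30],[0,0,40],[0,0,35],[0,0,25],[0,0,15],[0,0,7],[0,0,0]],"roll":[0,0,0,0,0,0,0,0],"fingers":[0.8,0.8,0.8,0.8,0.8,0.8,0.8,0.8]}'
```

```text
clock: 9.05
position: [0.6687, 0.1013, 0.0368]
ee_rot: [-0.001, 0.708, 0.707, -0.001]
contact_force: [0.4, -0.5, 0.6]
width: 0.0683
gripper_force: 0.0
```

```bash
python3 -m crank '{"translation":[[0,2,3],[0,0,0],[0,0,0],[0,0,0],[0,0,0],[0,0,0],[0,0,0],[0,0,0]],"roll":[0,0,0,0,0,0,0,0],"fingers":[0.8,0.65,0.55,0.45,0.3,0.3,0.3,0.3]}' 25
python3 -c "
from h import *
cv2.imwrite('pics/w6.png',get_image('wrist'))"
```

```text
clock: 9.85
position: [0.671, 0.102, 0.0354]
ee_rot: [0.0, 0.707, 0.707, 0.0]
contact_force: [-1.8, 0.6, 5.9]
width: 0.0318
gripper_force: 24.8
```

View pics/w6.png

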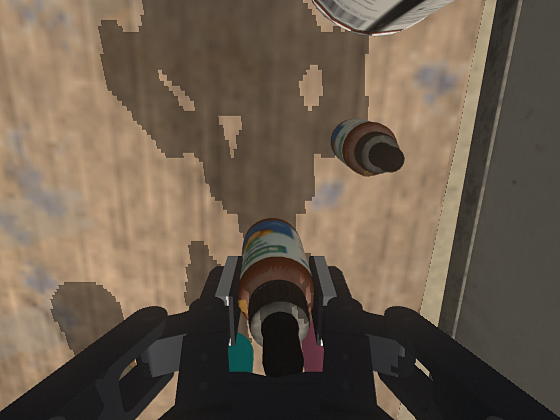

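The bottle is upright between the pads at image centre, and the neighbours are undisturbed. I'll lift it and carry it to the bottle pocket.

```bash
python3 -m crank '{"translation":[[0,0,-10],[0,0,-25],[0,0,-40],[0,0,-40],[0,0,-25],[0,0,0]],"roll":[0,0,0,0,0,0],"fingers":[0.3,0.3,0.3,0.3,0.3,0.3]}' 30
python3 -m crank '{"translation":[[-20,-10,0],[-40,-20,0],[-40,-20,0],[-45,-25,0],[-45,-25,0],[-45,-25,0],[-45,-25,0],[-40,-20,0]],"roll":[0,0,0,0,0,0,0,0],"fingers":[0.3,0.3,0.3,0.3,0.3,0.3,0.3,0.3]}'
python3 -c "
from h import *
go([.4745,-.2745,.10],0)"
```

```text
clock: 10.5
position: [0.6739, 0.1021, 0.1799]
ee_rot: [0.003, 0.707, 0.707, 0.004]
contact_force: [-0.2, 0.2, -0.9]
width: 0.0316
gripper_force: 29.7
clock: 11.3
position: [0.5015, -0.2142, 0.1734]
ee_rot: [-0.001, 0.707, 0.707, -0.001]
contact_force: [1.1, -0.4, -1.5]
width: 0.0315
gripper_force: 29.7
roll -0.000 shift [-60.4 -26.9  73.4] q6 -0.53 t 11.3
```

```bash
python3 -m crank '{"translation":[[-35,-16,15],[-20,-9,20],[-6,-2,20],[0,0,15],[0,0,0],[0,0,0]],"roll":[0,0,0,0,0,0],"fingers":[0.3,0.3,0.3,0.3,0.3,0.3]}'
python3 -c "
from h import *
go([.4745,-.2745,.04],0)
np.save('w7.npy',np.r_[camera_info('wrist')['rvec'].ravel(),camera_info('wrist')['tvec'].ravel()]);cv2.imwrite('pics/w7.png',get_image('wrist'))"
```

```text
clock: 11.9
position: [0.4764, -0.2735, 0.104]
ee_rot: [-0.001, 0.707, 0.707, -0.0]
contact_force: [0.6, 0.1, -0.8]
width: 0.0318
gripper_force: 29.7
roll 0.000 shift [-1.1 -1.8 64. ] q6 -0.65 t 11.9
```

View pics/w7.png

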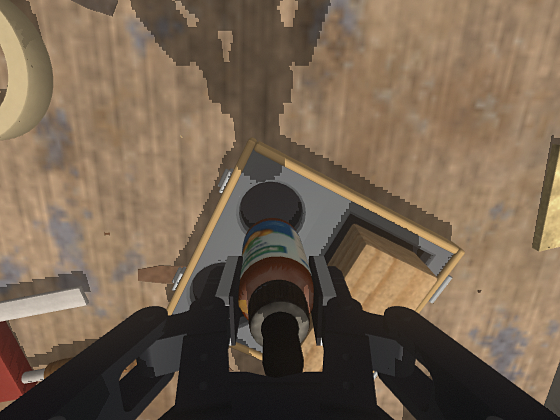

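The pocket rim shows its left and right edges at columns 239 and 305 near row 208, with its far edge at (272,179). The bottle's underside far edge is near (275,219). The block sits in its pocket.

```bash
python3 - <<'E'
from h import *
v=np.load("w7.npy");c=dict(mtx=camera_info("wrist")["mtx"],rvec=v[:3],tvec=v[3:]);s,r=tool()
T=lambda u,z:(1e3*r.inv().apply(plane(c,u,z)-s["position"])).round(1)
for u in [(272,179),(239,208),(305,208)]:print(T(u,.017))
print("bottle far",T((275,219),.069),"left/right",T((243,250),.11),T((310,250),.11))
E
```

```text
[27.4 -1.8 87.8]
[  5.5 -26.4  87.8]
[ 5.4 22.6 87.8]
bottle far [15.2  0.5 35.8] left/right [ 14.6 -14.1  -5.2] [14.6 16.8 -5.2]
```

```bash
python3 -m crank '{"translation":[[3,-2.5,10],[0,0,15],[0,0,12],[0,0,8],[0,0,4],[0,0,0]],"roll":[0,0,0,0,0,0],"fingers":[0.3,0.3,0.3,0.3,0.3,0.3]}'
python3 -m crank '{"translation":[[0,0,4],[0,0,3],[0,0,0]],"roll":[0,0,0],"fingers":[0.3,0.3,0.3]}'
```

```text
clock: 12.55
position: [0.4741, -0.2707, 0.0553]
ee_rot: [-0.0, 0.707, 0.707, -0.0]
contact_force: [0.2, -0.6, -0.8]
width: 0.0318
gripper_force: 29.7
clock: 12.85
position: [0.4742, -0.2708, 0.0486]
ee_rot: [-0.0, 0.707, 0.707, -0.0]
contact_force: [0.4, 0.8, -0.2]
width: 0.0319
gripper_force: 29.7
```

```bash
python3 -m crank '{"translation":[[0,0,4],[0,0,3.5],[0,0,0],[0,0,0]],"roll":[0,0,0,0],"fingers":[0.3,0.3,0.3,0.3]}'
```

```text
clock: 13.25
position: [0.4742, -0.2708, 0.0412]
ee_rot: [-0.0, 0.707, 0.707, -0.0]
contact_force: [-0.4, 0.5, 0.1]
width: 0.0317
gripper_force: 29.7
```

```bash
python3 -m crank '{"translation":[[0,0,1],[0,0,0],[0,0,0],[0,0,0],[0,0,0],[0,0,0]],"roll":[0,0,0,0,0,0],"fingers":[0.3,0.4,0.45,0.55,0.6,0.6]}'
python3 -m crank '{"translation":[[0,0,-10],[0,0,-30],[0,0,-40],[0,0,-40],[0,0,-35],[0,0,0]],"roll":[0,0,0,0,0,0],"fingers":[0.6,0.6,0.6,0.6,0.6,0.6]}'
python3 - <<'E'
from h import *
t=get_image("top"); cv2.imwrite("pics/top1.png",t)
go([.558,.009,.2],0); go([.5585,.010,.2],-.469); go([.662,-.1055,.2],0)
# spool top discs by colour in the top view
hsv=cv2.cvtColor(t,cv2.COLOR_BGR2HSV); c=camera_info("top")
for u,v in [(328,176),(273,216)]:
    p=t[v-14:v+15,u-14:u+15]; print(hsv[v-2,u-4],hsv[v,u+14])
    m=((hsv[...,1]>115)&(hsv[...,2]>120)).astype(np.uint8)[v-16:v+17,u-16:u+17]
    n,l,s,ce=cv2.connectedComponentsWithStats(m); k=1+s[1:,4].argmax()
    uv=ce[k]+[u-16,v-16]; print(s[k],uv,plane(c,uv,.059))
E
```

```text
clock: 13.85
position: [0.4743, -0.2709, 0.0404]
ee_rot: [0.0, 0.707, 0.707, -0.0]
contact_force: [-0.1, -0.3, 0.1]
width: 0.0511
gripper_force: 0.0
clock: 14.45
position: [0.4772, -0.2729, 0.2017]
ee_rot: [0.006, 0.707, 0.707, 0.001]
contact_force: [0.1, 0.0, -0.2]
width: 0.0513
gripper_force: 0.0
roll 0.000 shift [280.9  82.2  -1.9] q6 -0.65 t 14.5
roll 0.469 shift [288.9 -53.6  -1.9] q6 -0.65 t 14.5
roll 0.000 shift [166.4 186.2  -0.7] q6 -0.65 t 14.5
[ 15 131 177] [ 16  77 152]
[  6   7  19  18 274] [327.2189781  175.38686131] [ 0.66117061 -0.10525515  0.059     ]
[ 16 123 186] [ 15  80 144]
[  7   7  19  19 290] [272.97931034 216.17241379] [0.55759789 0.00866739 0.059     ]
```

```bash
python3 -m crank '{"translation":[[35,37.5,0],[35,37.5,0],[35,37.5,0],[35,37.5,0],[29,37.5,0],[0,0,30],[0,0,0],[0,0,0]],"roll":[0,0,0,0,0,0,0,0],"fingers":[0.9,0.9,0.9,0.9,0.9,0.9,0.9,0.9]}'
python3 - <<'E'
from h import *
go([.663,-.1035,.018],0)
c=camera_info("wrist"); i=get_image("wrist"); cv2.imwrite("pics/w8.png",i); print(proj(c,[[.663,-.1035,.059]]))
hsv=cv2.cvtColor(i,cv2.COLOR_BGR2HSV); u,v=proj(c,[[.663,-.1035,.059]])[0].astype(int); print(u,v)
m=((hsv[...,1]>115)&(hsv[...,2]>100)).astype(np.uint8); m=cv2.morphologyEx(m,cv2.MORPH_OPEN,np.ones((5,5)))
n,l,s,ce=cv2.connectedComponentsWithStats(m)
for k in range(1,n):
    if s[k,4]>300: print(s[k],ce[k],plane(c,ce[k],.059))
E
```

```text
clock: 15.3
position: [0.6564, -0.1053, 0.1637]
ee_rot: [-0.002, 0.707, 0.707, -0.001]
contact_force: [-0.7, 0.3, 1.4]
width: 0.0769
gripper_force: 0.0
roll 0.000 shift [  1.7   7.2 145.7] q6 -0.26 t 15.3
[[282.50582344 205.35145798]]
282 205
[319   0  35  39 444] [339.34684685  21.8018018 ] [0.70061233 0.02613745 0.059     ]
[ 104   13   64   69 2311] [130.33751623  52.62613587] [0.55672344 0.0074152  0.059     ]
[ 257  180   55   52 2225] [284.14022472 205.2211236 ] [ 0.66430009 -0.1033907   0.059     ]
```

```bash
python3 -m crank '{"translation":[[1.5,7.5,0],[0,0,40],[0,0,40],[0,0,30],[0,0,20],[0,0,12],[0,0,4],[0,0,0]],"roll":[0,0,0,0,0,0,0,0],"fingers":[0.9,0.9,0.9,0.9,0.9,0.9,0.9,0.9]}'
python3 -m crank '{"translation":[[0,0,0],[0,0,0],[0,0,0],[0,0,0],[0,0,0],[0,0,0]],"roll":[0,0,0,0,0,0],"fingers":[0.4,0.4,0.4,0.4,0.4,0.4]}' 30
python3 -m crank '{"translation":[[0,0,-10],[0,0,-30],[0,0,-40],[0,0,-40],[0,0,-20],[0,0,0]],"roll":[0,0,0,0,0,0],"fingers":[0.4,0.4,0.4,0.4,0.4,0.4]}'
python3 -c "
from h import *
go([.4382,-.3448,.15],0)"
```

```text
clock: 16.15
position: [0.6661, -0.1044, 0.02]
ee_rot: [0.001, 0.707, 0.707, 0.0]
contact_force: [0.1, 0.4, -0.2]
width: 0.0769
gripper_force: 0.0
clock: 16.75
position: [0.6664, -0.1041, 0.0209]
ee_rot: [0.001, 0.707, 0.707, 0.001]
contact_force: [-1.1, -0.4, 6.5]
width: 0.044
gripper_force: 31.0
clock: 17.35
position: [0.6677, -0.1043, 0.1638]
ee_rot: [0.004, 0.707, 0.707, 0.002]
contact_force: [-0.3, -0.0, -0.6]
width: 0.0442
gripper_force: 30.8
roll 0.000 shift [-240.4 -229.7   12.5] q6 -0.26 t 17.4
```

```bash
python3 -m crank '{"translation":[[-40,-38,0],[-40,-38,0],[-40,-38,0],[-40,-38,0],[-40,-38,0],[-40,-39,0],[0,0,30],[0,0,0]],"roll":[0,0,0,0,0,0,0,0],"fingers":[0.4,0.4,0.4,0.4,0.4,0.4,0.4,0.4]}'
python3 -c "
from h import *
go([.4382,-.3448,.026],0)
np.save('w9.npy',np.r_[camera_info('wrist')['rvec'].ravel(),camera_info('wrist')['tvec'].ravel()]);cv2.imwrite('pics/w9.png',get_image('wrist'))"
```

```text
clock: 18.15
position: [0.4544, -0.3194, 0.125]
ee_rot: [-0.005, 0.708, 0.706, -0.0]
contact_force: [-0.4, 0.5, -1.1]
width: 0.0442
gripper_force: 31.0
roll -0.003 shift [-26.1 -15.5  98.9] q6 -0.73 t 18.1
```

View pics/w9.png

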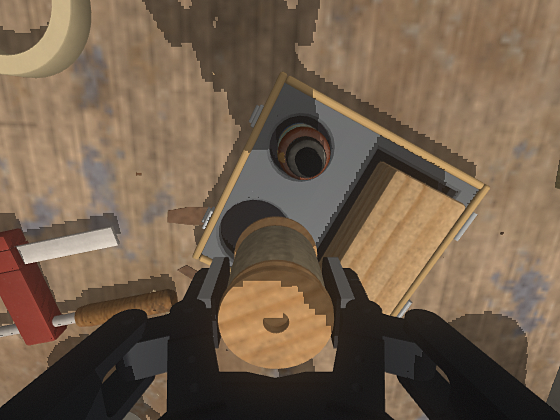

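The bottle stands in its pocket at (302,148) and the block in its own. The case rim corners are at (286,73), (488,186) and (192,258).

```bash
python3 - <<'E'
from h import *
v=np.load("w9.npy");c=dict(mtx=camera_info("wrist")["mtx"],rvec=v[:3],tvec=v[3:])
K=lambda u,z:plane(c,u,z)[:2]
y=-.471; R2=np.array([[np.cos(y),-np.sin(y)],[np.sin(y),np.cos(y)]])
A,B,C=K((286,73),.02),K((488,186),.02),K((192,258),.02)
print(np.linalg.norm(B-A),np.linalg.norm(C-A),(B+C)/2, K((302,148),.017)-R2@[-.054,.04])
o=(B+C)/2; p=o+R2@[-.054,-.04]; print("spool pocket",p); go([*p,.026],0)
s,r=tool(); print("carried spool far bottom",1e3*r.inv().apply(plane(c,(273,218),s['position'][2]-.0209)-s['position']))
E
```

```text
0.1778944809810438 0.163794132620329 [ 0.50260563 -0.33242169] [ 0.50544069 -0.3323881 ]
spool pocket [ 0.43633432 -0.3435623 ]
roll -0.002 shift [-24.6 -19.2 100.5] q6 -0.73 t 18.2
carried spool far bottom [21.12134993 -1.57430884 21.01917416]
```

```bash
python3 -m crank '{"translation":[[-23.5,-17,10],[0,0,25],[0,0,25],[0,0,15],[0,0,8],[0,0,4],[0,0,0]],"roll":[0,0,0,0,0,0,0],"fingers":[0.4,0.4,0.4,0.4,0.4,0.4,0.4]}'
python3 -m crank '{"translation":[[0,0,3],[0,0,2],[0,0,0]],"roll":[0,0,0],"fingers":[0.4,0.4,0.4]}'
```

```text
clock: 18.9
position: [0.4421, -0.3441, 0.0424]
ee_rot: [0.0, 0.707, 0.708, 0.0]
contact_force: [0.2, -0.8, 0.1]
width: 0.0444
gripper_force: 31.0
clock: 19.2
position: [0.4415, -0.3445, 0.0376]
ee_rot: [0.0, 0.707, 0.707, -0.0]
contact_force: [-0.1, -0.7, -1.6]
width: 0.044
gripper_force: 31.0
```

```bash
python3 -m crank '{"translation":[[0,-3.5,0],[0,0,4],[0,0,0]],"roll":[0,0,0],"fingers":[0.4,0.4,0.4]}'
python3 -m crank '{"translation":[[0,0,4],[0,0,3],[0,0,0],[0,0,0]],"roll":[0,0,0,0],"fingers":[0.4,0.4,0.4,0.4]}'
```

```text
clock: 19.5
position: [0.4375, -0.3442, 0.0329]
ee_rot: [-0.0, 0.707, 0.707, 0.0]
contact_force: [0.3, -0.1, -0.6]
width: 0.0444
gripper_force: 31.0
clock: 19.9
position: [0.4379, -0.3444, 0.0261]
ee_rot: [-0.0, 0.707, 0.707, -0.0]
contact_force: [-0.1, 0.9, -0.6]
width: 0.0445
gripper_force: 31.0
```

Bottom is at about 5 mm, so I'll release and retreat, then go to the lead weight.

```bash
python3 -m crank '{"translation":[[0,0,0.5],[0,0,0],[0,0,0],[0,0,0],[0,0,0]],"roll":[0,0,0,0,0],"fingers":[0.5,0.65,0.7,0.7,0.7]}'
python3 -m crank '{"translation":[[0,0,-10],[0,0,-30],[0,0,-45],[0,0,-45],[0,0,-45],[0,0,0]],"roll":[0,0,0,0,0,0],"fingers":[0.7,0.7,0.7,0.7,0.7,0.7]}'
python3 - <<'E'
from h import *
i=get_image("wrist"); cv2.imwrite("pics/w10.png",i)
go([.444,.09,.2],.43)
t=get_image("top");c=camera_info("top")
hsv=cv2.cvtColor(t,cv2.COLOR_BGR2HSV)
m=(hsv[250:282,208:248,2]<60).astype(np.uint8); m=cv2.morphologyEx(m,cv2.MORPH_CLOSE,np.ones((5,5)))
k,_=cv2.findContours(m,cv2.RETR_EXTERNAL,cv2.CHAIN_APPROX_NONE); k=max(k,key=cv2.contourArea)+[208,250]
print(cv2.minAreaRect(k))
E
```

```text
clock: 20.4
position: [0.4379, -0.3445, 0.0258]
ee_rot: [0.0, 0.707, 0.707, -0.0]
contact_force: [0.8, 0.6, 0.4]
width: 0.0595
gripper_force: 0.0
clock: 21.0
position: [0.441, -0.3474, 0.2087]
ee_rot: [0.008, 0.707, 0.707, -0.0]
contact_force: [0.0, -0.3, -0.6]
width: 0.0595
gripper_force: 0.0
roll -0.430 shift [394.5 185.8   2.5] q6 -0.79 t 21.1
((226.21963500976562, 270.5722351074219), (31.019668579101562, 17.182462692260742), 8.746161460876465)
```

```bash
python3 -m crank '{"translation":[[0,0,0],[0,0,0],[0,0,0]],"roll":[-0.143,-0.143,-0.143],"fingers":[1,1,1]}'
python3 -m crank '{"translation":[[40,18,0],[40,18,0],[40,18,0],[40,18,0],[40,18,0],[40,18,0],[40,18,0],[40,18,0]],"roll":[0,0,0,0,0,0,0,0],"fingers":[1,1,1,1,1,1,1,1]}'
python3 -m crank '{"translation":[[37,18,0],[37,18,0],[0,0,0],[0,0,0]],"roll":[0,0,0,0],"fingers":[1,1,1,1]}'
python3 -c "
from h import *
go([.444,.10,.2],.43)
np.save('w11.npy',np.r_[camera_info('wrist')['rvec'].ravel(),camera_info('wrist')['tvec'].ravel()]);cv2.imwrite('pics/w11.png',get_image('wrist'))"
```

```text
clock: 21.4
position: [0.4369, -0.3434, 0.1989]
ee_rot: [-0.002, 0.538, 0.843, 0.0]
contact_force: [-0.8, -0.3, -0.2]
width: 0.0852
gripper_force: 0.0
clock: 22.2
position: [0.4341, 0.0083, 0.1993]
ee_rot: [-0.002, 0.541, 0.841, -0.001]
contact_force: [1.1, 0.4, 0.4]
width: 0.0854
gripper_force: 0.0
clock: 22.6
position: [0.4365, 0.0892, 0.1994]
ee_rot: [-0.001, 0.539, 0.842, -0.001]
contact_force: [0.2, 0.0, 0.0]
width: 0.0852
gripper_force: 0.0
roll 0.002 shift [ 6.7 11.3 -0.6] q6 -0.39 t 22.6
```

View pics/w11.png

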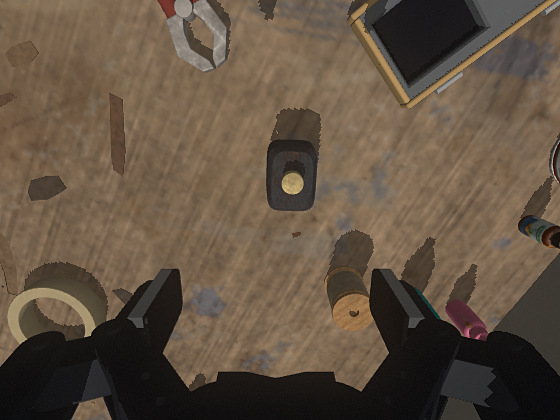

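The lead weight's body spans columns 268 to 319 and rows 140 to 210, square to the tool. Its knob is at (292,182).

```bash
python3 - <<'E'
from h import *
v=np.load("w11.npy");c=dict(mtx=camera_info("wrist")["mtx"],rvec=v[:3],tvec=v[3:])
s,r=tool()
k=plane(c,(292,182),.059);print("knob",k)
for u,z in [((268,182),.044),((319,182),.044),((292,140),.03),((293,210),.045)]: print((1e3*r.inv().apply(plane(c,u,z)-s["position"])).round(1))
print(proj(c,[[*k[:2],.047]]))
go([k[0],k[1],.015],None)
E
```

```text
knob [0.44588763 0.10654156 0.059     ]
[  9.2  -5.5 155.7]
[  9.3  42.3 155.6]
[ 46.5  17.1 169.6]
[-18.   18.4 154.6]
[[291.40845871 179.054793  ]]
roll 0.000 shift [ 12.7  16.4 184.6] q6 -0.39 t 22.6
```

```bash
python3 -m crank '{"translation":[[12.5,16,0],[0,0,45],[0,0,45],[0,0,40],[0,0,30],[0,0,16],[0,0,9],[0,0,0]],"roll":[0,0,0,0,0,0,0,0],"fingers":[1,1,1,1,1,1,1,1]}'
python3 -m crank '{"translation":[[0,0,0],[0,0,0],[0,0,0],[0,0,0],[0,0,0],[0,0,0]],"roll":[0,0,0,0,0,0],"fingers":[0.3,0.3,0.3,0.3,0.3,0.3]}' 70
```

```text
clock: 23.45
position: [0.4463, 0.1054, 0.0147]
ee_rot: [-0.001, 0.541, 0.841, -0.001]
contact_force: [-0.0, 0.3, -0.2]
width: 0.0853
gripper_force: 0.0
clock: 24.05
position: [0.446, 0.1062, 0.0171]
ee_rot: [-0.0, 0.54, 0.842, -0.001]
contact_force: [-3.3, -3.0, 8.7]
width: 0.0452
gripper_force: 71.9
```

```bash
python3 -m crank '{"translation":[[0,0,0],[0,0,0],[0,0,0],[0,0,5],[0,0,0]],"roll":[0,0,0,0,0],"fingers":[0.75,0.75,0.75,0.75,0.75]}' 70
python3 -m crank '{"translation":[[0,0,0],[0,0,0],[0,0,0],[0,0,0],[0,0,0]],"roll":[0,0,0,0,0],"fingers":[0.3,0.3,0.3,0.3,0.3]}' 70
```

```text
clock: 24.55
position: [0.4467, 0.1068, 0.0102]
ee_rot: [-0.0, 0.54, 0.841, -0.0]
contact_force: [-0.6, -0.0, -0.3]
width: 0.0641
gripper_force: 0.0
clock: 25.05
position: [0.4465, 0.1066, 0.011]
ee_rot: [-0.0, 0.54, 0.841, -0.001]
contact_force: [-2.3, -0.9, 5.1]
width: 0.0458
gripper_force: 73.0
```

```bash
python3 -m crank '{"translation":[[0,0,-4],[0,0,-10],[0,0,-30],[0,0,-40],[0,0,-40],[0,0,0]],"roll":[0,0,0,0,0,0],"fingers":[0.3,0.3,0.3,0.3,0.3,0.3]}' 80
python3 -m crank '{"translation":[[0,0,0],[0,0,0],[0,0,0],[0,0,0],[0,0,0],[0,0,0],[0,0,0],[0,0,0]],"roll":[0.129,0.129,0.129,0.129,0.129,0.129,0.129,0],"fingers":[0.3,0.3,0.3,0.3,0.3,0.3,0.3,0.3]}'
python3 -c "
from h import *
go([.498,.274,.11],-.473)"
```

```text
clock: 25.65
position: [0.4512, 0.1072, 0.1397]
ee_rot: [0.005, 0.54, 0.841, 0.004]
contact_force: [2.5, -0.4, -7.9]
width: 0.0454
gripper_force: 85.6
clock: 26.45
position: [0.4455, 0.1066, 0.1329]
ee_rot: [-0.001, 0.853, 0.521, -0.002]
contact_force: [1.4, 0.3, -6.6]
width: 0.0457
gripper_force: 85.5
roll -0.001 shift [173.  -29.4  22.7] q6 0.56 t 26.4
```

```bash
python3 -m crank '{"translation":[[29,-5,0],[29,-5,0],[29,-5,0],[29,-5,0],[29,-5,0],[28,-4,0],[0,0,0],[0,0,0]],"roll":[0,0,0,0,0,0,0,0],"fingers":[0.3,0.3,0.3,0.3,0.3,0.3,0.3,0.3]}'
python3 - <<'E'
from h import *
go([.498,.274,.016],-.473)
c=camera_info("wrist");i=get_image("wrist");cv2.imwrite("pics/w12.png",i)
hsv=cv2.cvtColor(i,cv2.COLOR_BGR2HSV)
y=-.472; R2=np.array([[np.cos(y),-np.sin(y)],[np.sin(y),np.cos(y)]]);o=np.array([.5175,.3125])
u=proj(c,[[*(o+R2@[0,.05]),.017]])[0];print("pred",u, [proj(c,[[*(o+R2@[0,.05]+d),.017]])[0].round() for d in([.03,0],[-.03,0],[0,.03],[0,-.03])])
# v profile along row & column for the edges
a,b=u.round().astype(int);print(i[b,a-60:a+60:3].mean(1).astype(int).tolist());print(i[max(b-60,0):b+60:3,a].mean(1).astype(int).tolist())
v=np.load("w11.npy");d=dict(mtx=c["mtx"],rvec=v[:3],tvec=v[3:])
q=plane(d,(406,107),.02)[:2];print("corner",q,"origin guess",[q-R2@[sx*.05,-.095] for sx in(1,-1)])
E
```

```text
clock: 27.25
position: [0.4992, 0.274, 0.133]
ee_rot: [-0.0, 0.852, 0.523, -0.002]
contact_force: [-1.0, -0.5, -7.8]
width: 0.0455
gripper_force: 85.4
roll 0.003 shift [ -0.2  -0.8 117. ] q6 0.85 t 27.2
pred [272.84160006  84.41245753] [array([309.,  64.]), array([238., 104.]), array([254.,  45.]), array([291., 122.])]
[96, 69, 73, 72, 72, 72, 71, 67, 56, 38, 38, 38, 38, 39, 39, 38, 39, 38, 38, 39, 39, 41, 41, 40, 42, 39, 41, 40, 41, 42, 44, 34, 34, 33, 76, 127, 122, 126, 123, 123]
[121, 121, 104, 95, 58, 45, 44, 44, 44, 43, 43, 42, 43, 40, 41, 40, 41, 40, 41, 39, 39, 39, 41, 39, 40, 40, 39, 41, 41, 31, 31, 31, 87, 123, 118, 117, 119, 119, 118, 119]
corner [0.51788084 0.20949369] origin guess [array([0.51654132, 0.31683989]), array([0.60560739, 0.27137304])]
```

```bash
python3 -m crank '{"translation":[[3.5,0.5,10],[0,0,30],[0,0,30],[0,0,18],[0,0,10],[0,0,0]],"roll":[0,0,0,0,0,0],"fingers":[0.3,0.3,0.3,0.3,0.3,0.3]}'
python3 - <<'E'
from h import *
go([.4995,.277,.016],-.473)
c=camera_info("wrist");i=get_image("wrist");cv2.imwrite("pics/w13.png",i)
y=-.472; R2=np.array([[np.cos(y),-np.sin(y)],[np.sin(y),np.cos(y)]]);o=np.array([.519,.3155])
u=proj(c,[[*(o+R2@[0,.0+.0]),.017]])[0];print("pred lead pocket far corners",[proj(c,[[*(o+R2@[sx*.032,-.003]),.017]])[0].round(1) for sx in(1,-1)])
P=proj(c,[[*(o+R2@[0,-.003]),.017]])[0].round().astype(int);print(P)
print(i[P[1]-40:P[1]+40:2,P[0]].mean(1).astype(int).tolist())
b=P[1]+12
print(i[b,P[0]-90:P[0]+90:3].mean(1).astype(int).tolist())
E
```

```text
clock: 27.9
position: [0.5012, 0.2758, 0.035]
ee_rot: [-0.0, 0.853, 0.521, -0.002]
contact_force: [0.1, -0.1, -7.1]
width: 0.0458
gripper_force: 85.3
roll -0.001 shift [ 0.4 -2.  19. ] q6 0.86 t 27.9
pred lead pocket far corners [array([332. , 183.8]), array([205.8, 184.1])]
[269 184]
[80, 80, 80, 80, 80, 80, 79, 80, 79, 81, 79, 79, 79, 80, 79, 79, 80, 78, 61, 25, 27, 28, 27, 29, 28, 28, 28, 28, 29, 28, 43, 38, 37, 43, 41, 47, 46, 43, 47, 46]
[117, 111, 88, 86, 85, 84, 83, 83, 84, 78, 74, 65, 34, 33, 32, 32, 31, 30, 30, 31, 26, 28, 28, 28, 28, 28, 27, 28, 29, 26, 28, 29, 27, 29, 30, 30, 30, 30, 29, 31, 32, 32, 49, 52, 51, 53, 53, 53, 36, 39, 39, 60, 89, 137, 147, 148, 147, 150, 149, 153]
```

```bash
python3 -m crank '{"translation":[[1,0,4],[0,0,4],[0,0,2],[0,0,0]],"roll":[0,0,0,0],"fingers":[0.3,0.3,0.3,0.3]}'
python3 -m crank '{"translation":[[0,0,4],[0,0,3],[0,0,1],[0,0,0]],"roll":[0,0,0,0],"fingers":[0.3,0.3,0.3,0.3]}'
```

```text
clock: 28.35
position: [0.5026, 0.2777, 0.0268]
ee_rot: [0.0, 0.853, 0.521, -0.0]
contact_force: [0.2, -0.1, -7.5]
width: 0.0457
gripper_force: 85.4
clock: 28.75
position: [0.5026, 0.2776, 0.0185]
ee_rot: [0.0, 0.853, 0.521, -0.0]
contact_force: [-0.2, -0.4, -7.4]
width: 0.0456
gripper_force: 85.5
```

```bash
python3 -m crank '{"translation":[[0,0,1.5],[0,0,1],[0,0,0]],"roll":[0,0,0],"fingers":[0.3,0.3,0.3]}'
python3 -m crank '{"translation":[[0,0,0],[0,0,0],[0,0,0],[0,0,0]],"roll":[0,0,0,0],"fingers":[0.6,0.75,0.75,0.75]}'
python3 -m crank '{"translation":[[0,0,-10],[0,0,-30],[0,0,-40],[0,0,-40],[0,0,-45],[0,0,0]],"roll":[0,0,0,0,0,0],"fingers":[0.8,0.8,0.8,0.8,0.8,0.8]}'
python3 -c "
from h import *
go([.5592,.0095,.17],-.3);go([.5592,.0095,.17])"
```

```text
clock: 29.05
position: [0.5028, 0.2777, 0.0163]
ee_rot: [0.0, 0.853, 0.521, 0.0]
contact_force: [-0.6, -0.5, -7.7]
width: 0.0457
gripper_force: 85.4
clock: 29.45
position: [0.5034, 0.278, 0.017]
ee_rot: [0.0, 0.853, 0.521, 0.001]
contact_force: [-0.8, 0.6, 0.5]
width: 0.0639
gripper_force: 0.0
clock: 30.05
position: [0.5068, 0.2794, 0.1891]
ee_rot: [0.001, 0.853, 0.521, 0.007]
contact_force: [0.4, 0.4, 1.5]
width: 0.0682
gripper_force: 0.0
roll -0.174 shift [-242.6  129.6   18.4] q6 0.86 t 30.1
roll 0.000 shift [-216.5  169.6   18.4] q6 0.86 t 30.1
```

```bash
python3 -m crank '{"translation":[[-36,28,0],[-36,28,0],[-36,28,0],[-36,28,0],[-36,28,10],[-36,30,10],[0,0,0],[0,0,0]],"roll":[0,0,0,0,0,0,0,0],"fingers":[0.85,0.85,0.85,0.85,0.85,0.85,0.85,0.85]}'
python3 - <<'E'
from h import *
c=camera_info("wrist"); i=get_image("wrist")
hsv=cv2.cvtColor(i,cv2.COLOR_BGR2HSV); print(proj(c,[[.5592,.0095,.059]])[0])
m=((hsv[...,1]>115)&(hsv[...,2]>100)).astype(np.uint8); m=cv2.morphologyEx(m,cv2.MORPH_OPEN,np.ones((5,5)))
n,l,s,ce=cv2.connectedComponentsWithStats(m)
for k in range(1,n):
    if s[k,4]>1000: p=plane(c,ce[k],.059);print(s[k],ce[k],p); go([p[0],p[1],.019])
go([.5592,.0095,.019])
E
```

```text
clock: 30.85
position: [0.5551, 0.0071, 0.161]
ee_rot: [-0.001, 0.854, 0.52, -0.0]
contact_force: [0.5, 0.1, 1.0]
width: 0.0724
gripper_force: 0.0
[277.50186432 204.24416884]
[ 251  175   56   53 2309] [278.93503681 201.01299264] [0.56141206 0.01133925 0.059     ]
roll 0.000 shift [  5.7   4.3 142.3] q6 0.36 t 30.9
roll 0.000 shift [  3.    3.2 142.3] q6 0.36 t 30.9
```

```bash
python3 -m crank '{"translation":[[5,4,0],[0,0,40],[0,0,40],[0,0,30],[0,0,18],[0,0,10],[0,0,4],[0,0,0]],"roll":[0,0,0,0,0,0,0,0],"fingers":[0.85,0.85,0.85,0.85,0.85,0.85,0.85,0.85]}'
python3 -m crank '{"translation":[[0,0,0],[0,0,0],[0,0,0],[0,0,0],[0,0,0],[0,0,0]],"roll":[0,0,0,0,0,0],"fingers":[0.4,0.4,0.4,0.4,0.4,0.4]}' 30
python3 -m crank '{"translation":[[0,0,-10],[0,0,-30],[0,0,-40],[0,0,-40],[0,0,-20],[0,0,0]],"roll":[0,0,0,0,0,0],"fingers":[0.4,0.4,0.4,0.4,0.4,0.4]}'
python3 -c "
from h import *
go([.5425,.3595,.12])"
```

```text
clock: 31.7
position: [0.5617, 0.0113, 0.0196]
ee_rot: [0.0, 0.853, 0.522, 0.0]
contact_force: [-0.4, 0.2, -0.4]
width: 0.0724
gripper_force: 0.0
clock: 32.3
position: [0.5622, 0.0105, 0.0206]
ee_rot: [0.001, 0.853, 0.521, 0.001]
contact_force: [-0.6, 0.8, 6.4]
width: 0.0443
gripper_force: 31.0
clock: 32.9
position: [0.5635, 0.0101, 0.1633]
ee_rot: [0.003, 0.853, 0.521, 0.003]
contact_force: [0.2, -0.1, -0.5]
width: 0.0444
gripper_force: 30.9
roll 0.000 shift [ 301.1 -178.5   42.8] q6 0.37 t 32.9
```

```bash
python3 -m crank '{"translation":[[43,-25,0],[43,-25,0],[43,-25,0],[43,-25,0],[43,-25,0],[43,-25,0],[43,-29,0],[0,0,0]],"roll":[0,0,0,0,0,0,0,0],"fingers":[0.4,0.4,0.4,0.4,0.4,0.4,0.4,0.4]}'
python3 -m crank '{"translation":[[0,0,30],[0,0,30],[0,0,25],[0,0,15],[0,0,5],[0,0,0]],"roll":[0,0,0,0,0,0],"fingers":[0.4,0.4,0.4,0.4,0.4,0.4]}'
python3 -c "
from h import *
go([.543,.3605,.0256])
cv2.imwrite('pics/w14.png',get_image('wrist'))"
```

```text
clock: 33.7
position: [0.5374, 0.3642, 0.1571]
ee_rot: [-0.002, 0.852, 0.524, -0.001]
contact_force: [0.4, -1.4, -0.2]
width: 0.0443
gripper_force: 31.0
clock: 34.3
position: [0.5387, 0.3571, 0.0527]
ee_rot: [0.0, 0.853, 0.521, -0.002]
contact_force: [0.2, 0.5, -0.7]
width: 0.0446
gripper_force: 31.0
roll 0.000 shift [ 5.1  2.3 27.1] q6 0.95 t 34.3
```

```bash
python3 -m crank '{"translation":[[5,2.5,4],[0,0,4],[0,0,0],[0,0,0]],"roll":[0,0,0,0],"fingers":[0.4,0.4,0.4,0.4]}'
python3 - <<'E'
from h import *
go([.543,.3605,.0256])
c=camera_info("wrist");i=get_image("wrist");cv2.imwrite('pics/w15.png',i)
ctr=np.array([.543,.3605]); ux=np.array([.4547,.8906]); uy=np.array([.8906,-.4547])
P=proj(c,[[*(ctr+.03*ux),.017],[*(ctr-.03*uy),.017],[*(ctr+.03*uy),.017]]).round();print(P)
u,v=P[0].astype(int);print(i[v-30:v+40:2,u].mean(1).astype(int).tolist())
cv2.imwrite('pics/w15c.png',cv2.resize(i[60:340,130:430],None,fx=2,fy=2))
E
```

```text
clock: 34.75
position: [0.5441, 0.3615, 0.0464]
ee_rot: [0.0, 0.853, 0.521, 0.0]
contact_force: [0.1, -0.1, -0.6]
width: 0.0444
gripper_force: 31.0
roll 0.000 shift [-1.4 -0.5 20.8] q6 0.95 t 34.8
[[272. 200.]
 [221. 250.]
 [324. 250.]]
[83, 84, 86, 103, 99, 96, 91, 75, 64, 65, 63, 64, 65, 64, 49, 27, 28, 26, 28, 26, 25, 26, 27, 24, 39, 85, 80, 81, 83, 73, 73, 80, 76, 78, 83]
```

View pics/w15c.png

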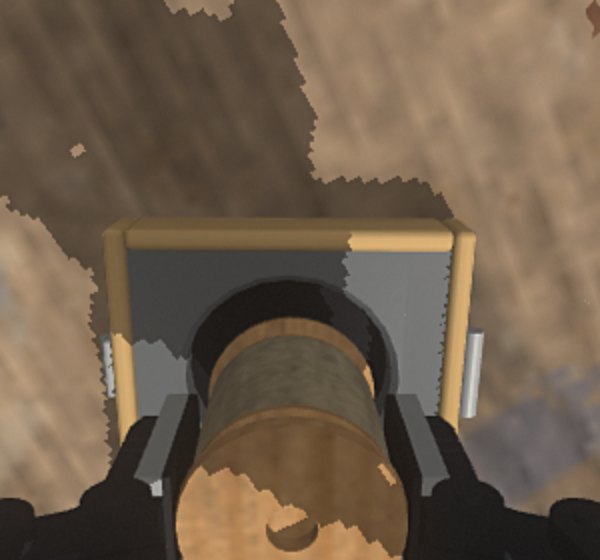

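The spool is centred over its pocket (crop columns 188 to 397 against the spool at about 292), and the far edge is where predicted. I'll lower it.

```bash
python3 -m crank '{"translation":[[-1.5,0,4],[0,0,5],[0,0,3],[0,0,0]],"roll":[0,0,0,0],"fingers":[0.4,0.4,0.4,0.4]}'
python3 -m crank '{"translation":[[0,0,4],[0,0,3],[0,0,1],[0,0,0]],"roll":[0,0,0,0],"fingers":[0.4,0.4,0.4,0.4]}'
```

```text
clock: 35.2
position: [0.5429, 0.3599, 0.0334]
ee_rot: [-0.0, 0.853, 0.521, -0.001]
contact_force: [-0.2, 0.3, -1.2]
width: 0.0445
gripper_force: 31.0
clock: 35.6
position: [0.5433, 0.3601, 0.0259]
ee_rot: [0.0, 0.853, 0.521, -0.0]
contact_force: [-0.4, 1.1, -0.7]
width: 0.0445
gripper_force: 31.0
```

```bash
python3 -m crank '{"translation":[[0,0,0.5],[0,0,0],[0,0,0],[0,0,0],[0,0,0]],"roll":[0,0,0,0,0],"fingers":[0.5,0.6,0.7,0.7,0.7]}'
python3 -m crank '{"translation":[[0,0,-10],[0,0,-30],[0,0,-45],[0,0,-45],[0,0,-45],[-30,0,0],[-50,0,0],[-50,0,0]],"roll":[0,0,0,0,0,0,0,0],"fingers":[0.7,0.7,0.7,0.7,0.7,0.7,0.7,0.7]}'
python3 -m crank '{"translation":[[-50,0,0],[-50,0,0],[0,0,0],[0,0,0]],"roll":[0,0,0,0],"fingers":[0.7,0.7,0.7,0.7]}'
python3 - <<'E'
from h import *
for cam in("top","scene"):
    i=get_image(cam);cv2.imwrite(f"pics/{cam}_end.png",i);c=camera_info(cam)
    hsv=cv2.cvtColor(i,cv2.COLOR_BGR2HSV)
    m=((hsv[...,1]>105)&(hsv[...,2]>110)&(hsv[...,0]<30)).astype(np.uint8); m=cv2.morphologyEx(m,cv2.MORPH_OPEN,np.ones((3,3)))
    n,l,s,ce=cv2.connectedComponentsWithStats(m)
    print(cam)
    for k in range(1,n):
        p=[plane(c,ce[k],z)[:2].round(4) for z in(.047,.064)]
        if s[k,4]>40 and .38<p[1][0]<.72 and abs(p[1][1])<.47: print(s[k],*p)
    for n_,q in [("spL",[.4379,-.3444,.064]),("spS",[.543,.36,.064]),("knob",[.503,.2777,.064]),("bottle",[.474,-.271,.107])]: print(n_,proj(c,[q])[0].round(1))
E
```

```text
clock: 36.1
position: [0.5435, 0.3602, 0.0259]
ee_rot: [0.0, 0.853, 0.521, 0.0]
contact_force: [-0.5, 0.5, 0.4]
width: 0.0597
gripper_force: 0.0
clock: 36.9
position: [0.4836, 0.2437, 0.2018]
ee_rot: [0.0, 0.853, 0.522, 0.001]
contact_force: [0.7, -0.4, 0.7]
width: 0.0599
gripper_force: 0.0
clock: 37.3
position: [0.4384, 0.1549, 0.2019]
ee_rot: [0.0, 0.854, 0.52, 0.001]
contact_force: [0.7, 0.5, 0.5]
width: 0.06
gripper_force: 0.0
top
[414 219  49  30 339] [ 0.551  -0.3583] [ 0.5476 -0.3523]
[407 227  52  36 517] [ 0.5259 -0.3463] [ 0.5229 -0.3405]
[425 275  21  21 345] [ 0.438  -0.3516] [ 0.4366 -0.3457]
spL [434.2 283.9]
spS [113.7 209.5]
knob [148.  230.3]
bottle [405.5 261.9]
scene
spL [426.3 164.2]
spS [152.2 290.3]
knob [199.2 280.7]
bottle [397.8 155.8]
```

```bash
python3 -m crank '{"translation":[[-50,0,0],[-50,0,0],[-50,0,0],[-30,0,0],[0,0,0]],"roll":[0,0,0,0,0],"fingers":[0.7,0.7,0.7,0.7,0.7]}'
python3 - <<'E'
from h import *
for cam in("top","scene"):
    i=get_image(cam);cv2.imwrite(f"pics/{cam}_end2.png",i);c=camera_info(cam);hsv=cv2.cvtColor(i,cv2.COLOR_BGR2HSV)
    m=((hsv[...,1]>90)&(hsv[...,2]>90)&(hsv[...,0]<30)).astype(np.uint8)
    for n_,q,w in [("spL",[.4379,-.3444,.064],14),("spS",[.543,.36,.064],14),("knob",[.503,.2777,.064],9)]:
        u,v=proj(c,[q])[0].round().astype(int); s=m[v-w:v+w+1,u-w:u+w+1]
        k=cv2.connectedComponentsWithStats(s); j=1+k[2][1:,4].argmax(); uv=k[3][j]+[u-w,v-w]
        print(cam,n_,(u,v),uv.round(1),k[2][j],plane(c,uv,q[2]).round(4))
    u,v=proj(c,[[.474,-.2725,.1]])[0].round().astype(int);print("bottle tip",(u,v)); 
    d=(hsv[v-9:v+10,u-9:u+10,2]); print(d[::3,::3].tolist())
E
```

```text
clock: 37.9
position: [0.3558, -0.0064, 0.201]
ee_rot: [0.0, 0.854, 0.52, -0.0]
contact_force: [-0.1, 0.3, 1.2]
width: 0.0596
gripper_force: 0.0
top spL (np.int64(434), np.int64(284)) [435.7 285.4] [  4   4  25  25 416] [ 0.435  -0.3477  0.064 ]
top spS (np.int64(114), np.int64(210)) [114.3 210.1] [  0   0  27  26 410] [0.5417 0.3583 0.064 ]
top knob (np.int64(148), np.int64(230)) [149.5 231.7] [ 6  6 10 10 74] [0.5002 0.274  0.064 ]
bottle tip (np.int64(405), np.int64(262))
[[110, 111, 111, 111, 111, 107, 77], [89, 101, 110, 110, 112, 111, 112], [66, 92, 101, 102, 112, 110, 111], [67, 69, 60, 38, 87, 111, 111], [47, 49, 17, 21, 72, 111, 112], [60, 48, 76, 81, 101, 111, 111], [55, 73, 94, 91, 108, 111, 112]]
scene spL (np.int64(426), np.int64(164)) [425.  162.5] [  0   0  24  21 224] [ 0.444  -0.3471  0.064 ]
scene spS (np.int64(152), np.int64(290)) [152.6 290. ] [  0   5  29  19 356] [0.5433 0.359  0.064 ]Traceback (most recent call last):
  File "<stdin>", line 7, in <module>
ValueError: attempt to get argmax of an empty sequence
```

```bash
python3 - <<'E'
from h import *
i=cv2.imread("pics/scene_end2.png");hsv=cv2.cvtColor(i,cv2.COLOR_BGR2HSV);c=camera_info("scene")
print(hsv[269:294:3,187:212:3].tolist()[0:9:2])
m=((hsv[...,1]>60)&(hsv[...,2]>70)&(hsv[...,0]<40)).astype(np.uint8)[266:296,184:214]
n,l,s,ce=cv2.connectedComponentsWithStats(m);print(s[1:],ce[1:]+[184,266])
E
```

```text
[[[18, 53, 110], [14, 60, 114], [14, 55, 121], [16, 55, 120], [15, 65, 130], [16, 66, 136], [19, 47, 136], [18, 44, 134], [14, 47, 120]], [[17, 60, 115], [15, 63, 126], [16, 63, 130], [14, 65, 118], [16, 40, 139], [15, 13, 119], [18, 37, 116], [17, 75, 119], [19, 85, 129]], [[135, 10, 53], [120, 22, 59], [90, 5, 56], [21, 83, 165], [21, 82, 159], [22, 82, 177], [21, 51, 100], [0, 4, 63], [105, 9, 54]], [[0, 18, 56], [0, 21, 60], [158, 49, 42], [15, 36, 57], [20, 74, 76], [27, 70, 76], [170, 26, 59], [158, 17, 59], [135, 9, 54]], [[38, 25, 41], [75, 20, 50], [130, 15, 52], [60, 6, 42], [128, 30, 34], [90, 8, 34], [165, 17, 30], [130, 26, 30], [90, 16, 32]]]
[[  0   0   1   2   2]
 [  2   0   2   2   2]
 [  5   1   1   1   1]
 [  7   0   1   1   1]
 [ 13   0   9   7  26]
 [  0   3   1   1   1]
 [  1   5   1   1   1]
 [  3   5   1   1   1]
 [  0   4  21  18 169]
 [ 24   7   6   4  11]] [[184.         266.5       ]
 [186.5        266.5       ]
 [189.         267.        ]
 [191.         266.        ]
 [201.26923077 268.76923077]
 [184.         269.        ]
 [185.         271.        ]
 [187.         271.        ]
 [196.36094675 278.9112426 ]
 [211.36363636 274.63636364]]
```

Both views put the knob and the spool tops at their seated heights, so I'm handing in.

```bash
python3 -c "
from rig import manip
print(manip.sign_off())"
```

```text
the job is handed in; nothing more can be done
None
```

I made up both kits and handed the job in at about 38 s of the 122 s limit: each piece is upright in its own pocket, and I left the dye can and brass bar alone.

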